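# Bleed the amplifier, then hold its transformer over the mounting pad

### The job

First bleed the capacitors of the open wooden amplifier: pull the red knob on its front panel all the way out, then push it fully home again. Then lift the loose transformer from the bench over the case walls and hold it level about a centimetre above the empty blue pad, centred on it and with its feet lined up along the pad (either way round), so that I can check the screw holes. Finish while still holding it there in the gripper; it must never touch the case or anything mounted in it, and leave the other things on the bench where they are.

Things in the scene. Friction and masses are not known exactly. Their poses are not given: they have to be found in the camera images.
- case: Open wooden case, fixed, 220 (x) x 250 (y) mm. Origin: centre of underside, on the bench; -x is its front, roughly towards the robot. Base board top at z 18 mm. Walls 12 mm thick, tops above bench: front panel 75, back 45, sides 60 mm. Two black capacitors, 24 mm across, at x -62, y +-18, tops at 56 mm. Places at x 30, y +55 and -55: one has the empty pad, the other a mounted transformer.
- discharge_knob (a joint): Red pull knob on the outside of the case's front panel. Value in m: 0 = home, 0.025 = fully out (end stops at both). It slides along the case's -x, straight out of the panel, and does not turn. An over-centre detent resists with about 5 N up to mid-travel, then helps it on to the other end; it stays put at both ends.
- knob_grip (a point): Middle of the red knob's grip, moves with it; axes as the case. Round bar 19 mm across, 27 mm long along the case's x, with a flange 26 mm across, 4 mm thick at its outer (-x) end, outer face 17.5 mm from this point. At home it is 23.5 mm in front of the panel's outer face, at case y = 0, 52 mm above the bench, 23 mm below the panel's top. Can be gripped from above across the case's y.
- transformer: Loose transformer, upright on the bench left or right of the case, 0.3 to 0.55 kg. Yellowish steel block 46 (x) x 40 (y) mm, top at 42 mm plus 2 mm black strip; green coil ends bulge to 60 mm along x (28 wide). Foot 74 (x) x 30 x 3 mm, screw holes at x +-33.5. Origin: centre of underside, z up. Grip across y on its flat 40 mm sides.
- pad: Empty mounting pad in the case, blue, 78 (x) x 46 (y) x 3 mm, two black screw holes at x +-33.5 mm; fixed on the base board. Origin: centre of its underside; axes parallel to the case's.
- pad_top (a point): Centre of the blue pad's top face, 21 mm above the bench; axes as the pad. The transformer's underside is to hover about 10 mm above it, transformer x along pad x, either way round.
- mounted: Second transformer, same size but with orange coil ends, already mounted on its own blue pad in the case's other place; fixed. Origin: centre of the underside of its pad; top 47 mm above the origin, 65 mm above the bench.
- heatsink: Bystander: loose finned aluminium heat sink, 64 x 44 x 28 mm high, on the bench at the other side of the case from the loose transformer. Origin: centre of its underside.
- parts_box: Bystander: grey open parts box, 70 x 100 x 35 mm high, on the bench to the far left. Origin: centre of its underside.
- pump: Bystander: blue and black desoldering pump lying on the bench at the far right, 184 mm along its x, 25 mm thick. Origin: underside at the middle of its barrel.
There are look-alikes about, which are no part of the job. What is shaped like the transformer but pink or purple is not meant.

How it is judged (in metres and radians):
On the way, in this order (a step that is already met when the one before it is completed fails the run):
1. the red knob is pulled fully out (value of joint discharge_knob above 0.022 m), for 0.1 s.
2. the red knob is pushed fully home again (value of joint discharge_knob below 0.003 m), for 0.2 s.
At the end, for the whole second after the job is handed in: Fingers hold the transformer still, touching nothing else: underside 3 to 20 mm above the pad top, centre within 8 mm, x axis within 0.14 rad of the pad's (either way), tilt under 0.12 rad; red knob home within 3 mm; heat sink, parts box and pump within 20 mm of their starts (z of transformer in the frame of pad_top between 0.003 and 0.02 m and horizontal distance between transformer and pad_top below 0.008 m and angle between the x axis of transformer and the x axis of pad_top, either way round below 0.14 rad and angle between transformer's own z axis and vertical below 0.12 rad and linear speed of transformer below 0.02 m/s and contact force between the fingers and transformer above 2 N and contact force between transformer and case below 0.2 N and contact force between transformer and pad below 0.2 N and contact force between transformer and mounted below 0.2 N and value of joint discharge_knob below 0.003 m and distance of each of heatsink, parts_box, pump from where it was at the start of the episode below 0.02 m); the arm keeps its last pose, push and grip.
It fails at once if the transformer touches the case or anything mounted in it (contact force between transformer and case above 0.5 N or contact force between transformer and pad above 0.5 N or contact force between transformer and mounted above 0.5 N).
It fails at once if a bystander is displaced by more than 20 mm (distance of any of heatsink, parts_box, pump from where it was at the start of the episode above 0.02 m).
It also fails if it takes over 59 s, if anything falls off the work surface, if the arm or the gripper's body presses on something with over 40 N, if the wrist force passes 120 N, or if a joint passes its speed limit or range.

### The arm

A 6-joint arm with a two-finger parallel gripper is mounted at the origin on the work surface. World frame = base frame: x ahead of the robot, y to its left, z up, the work surface at z = 0. Lengths are in m, angles in degrees, forces in N, time in s.
With the tool pointing down it reaches from about 0.3 to 0.95 m from the base axis. Payload 3.1 kg.
Tool frame: the origin (TCP) lies on the centre line of the jaws, within the pads' length; the fingertips stand 11 mm ahead of it and the grasp point (between the pads) lies 8 mm behind it; z points along the fingers, x is the direction in which the jaws open and shut, and the axes are right-handed (so a half turn about z gives the same grasp; the last joint's range is limited). The gripper opens to 85 mm and grips with 20 to 120 N. Pads are 22 mm wide; open, the fingers measure 114 mm over their backs; the gripper's body (76 mm by 85 mm) begins 54 mm behind the grasp point. The pads swing forward as they close: fully open they stand 13 mm farther back than shut.
Start: joints at [64.819, 17.653, 93.61, -0, 68.738, -3.994], TCP at [0.226, 0.583, 0.242] pointing down, gripper open.
Joint ranges: [-175.34, 175.34], [-45.06, 112.39], [2.9, 150.54], [-68.45, 248.45], [3.09, 151.38], [-168.51, 168.51]. Speed limits (degrees/s): [159.86, 159.86, 180, 180, 180, 180].

### API

Orientations are given as a 3x3 rotation matrix whose columns are the frame's x, y, z axes.
In Python, from rig import env gives the robot as it stands. The module is installed in compiled form; this text tells all that it offers.
- The arm moves only by the tool arm_command, never from a script. Its argument "deltas" is a list that holds one entry, the list of rows, each a list of 7 numbers: the turn, a rotation vector about the tool's x, y, z in rad, then the shift along the tool's x, y, z in cm, then the finger opening in cm, from 0 to 8.54. A call has 1 to 10 rows; each row is the pose to reach, as a shift and turn from the pose commanded when the call began, along the tool's axes at that moment; what a row does not reach only later rows make up. A row lasts 1/8 s, in which the tool goes at most 62.5 mm and 10.7 degrees, less where a joint would pass 70% of its speed; a pose out of reach is approached as far as the arm can. A call with a gripper value outside its range is refused whole. The fingers move at their own pace and stop on an object; "newtons" is the grip in N (left out, the last holds). Time passes only in rows, so rows that repeat a pose let the fingers close. It gives the time, the measured TCP pose, the force and the opening at its end, in the units of the state.
- env.get_state(): the state, without advancing time (a new reading comes with each control period).
- env.snapshot(name): name is "scene" or "top" or "wrist"; returns a dict with "img" (480x640x3 uint8, red, green, blue), "K" (3x3 intrinsics, pixels), "R" (3x3) and "t" (3): a world point X has camera coordinates R X + t. Camera axes: x right, y down, z forward; pixel columns grow to the right and rows downward; lengths in m; the calibration is good to about 2 mm. A picture is of the moment at which its call begins. There is no depth.
- env.sign_off(): hands the job in, once; it reports no verdict.
Trained networks look in the newest picture that a camera, given by its name, has taken for a name from the list of things; names that differ only in an ending like _2 or _b are one class to them, and where a whole thing is asked for, a point or a joint stands for the part that bears it (a point fixed in the world has none). Each returns a list of dicts, best first, with "score" (0 to 1); they miss things now and then, are a little off and sometimes report something else, mostly with a low value. They report only what shows in the picture. A call takes as long as a camera call. They do not tell look-alikes from the thing itself.
- env.boxes_of(camera, thing): "xyz" ([x, y, z] in m, in world coordinates, good to about 4 mm: the middle of the surface that is visible of it).
- env.outline_of(camera, thing): "region" (480x640 bool, what is visible of it).
The state is a dict: "time_s": time; "qpos": joint angles; "dq": joint speeds; "tau": joint torques, N m; "tcp_pos": TCP position; "ee_rot": TCP orientation; "ft_force": force on the tool from outside, world axes, zero at the start; "wrist_torque": the same for the moment, N m; "finger_gap": finger opening in m.
Only numpy, scipy, OpenCV 4.12 (cv2) and the standard library are available. Lean on these libraries where they do the work, as an engineer would, in place of code of your own. Each camera call takes 0.05 s, during which the arm holds its last target. There are 200 camera calls.

## Working session

There is one attempt and no reset: what is moved stays moved. The work goes in short steps, Python scripts to look and compute and a tool call to move; the robot and the scene stay as the last step left them, time stands still between calls to the robot, and variables do not carry over. Pictures are saved under pics/ and viewed, about 8 in all and at most 12, crops included, and the job is handed in when it is done.

Besides the shell and the picture viewer there is one more tool, called after ">>>" as a command line: name --argument value ..., lists and objects as JSON in quotes. arm_command: Moves the arm, as the interface text tells. Its arguments: {"type":"object","properties":{"deltas":{"type":"array","items":{"type":"array","items":{"type":"array","items":{"type":"number"}}}},"newtons":{"type":"number"}},"required":["deltas"]}

```bash
mkdir -p pics; cat > h.py <<'E'
import numpy as np, cv2
from rig import env
def save(s,n,crop=None,scale=1):
    im=s["img"][:,:,::-1]
    if crop: im=im[crop[1]:crop[3],crop[0]:crop[2]]
    if scale!=1: im=cv2.resize(im,None,fx=scale,fy=scale,interpolation=cv2.INTER_CUBIC)
    cv2.imwrite("pics/"+n,im)
def back(s,uv,z):
    "pixel(s) -> world at height z"
    R,t,K=map(np.array,(s["R"],s["t"],s["K"])); uv=np.atleast_2d(uv).astype(float)
    d=np.c_[uv,np.ones(len(uv))]@np.linalg.inv(K).T@R; c=-R.T@t
    return c+d*((z-c[2])/d[:,2])[:,None]
def proj(s,X):
    R,t,K=map(np.array,(s["R"],s["t"],s["K"])); p=(np.atleast_2d(X)@R.T+t)@K.T
    return p[:,:2]/p[:,2:]
E
python3 - <<'E'
from h import *
for c in ("top","scene"):
    s=env.snapshot(c); save(s,c+"0.png"); print(c,"cam",-np.array(s["R"]).T@np.array(s["t"]))
    for n in ("case","knob_grip","transformer","pad","mounted","heatsink","parts_box","pump"):
        print(n,[(np.round(b["xyz"],3).tolist(),round(b["score"],2)) for b in env.boxes_of(c,n)])
print(env.get_state())
E
```

```text
top cam [ 0.38356851 -0.01605998  1.04993207]
case [([0.581, 0.018, 0.017], 0.67)]
knob_grip [([0.471, 0.032, 0.057], 0.79)]
transformer [([0.421, -0.199, 0.042], 0.89), ([0.523, -0.288, 0.042], 0.7), ([0.478, -0.379, 0.044], 0.61), ([0.586, -0.19, 0.041], 0.61)]
pad [([0.622, -0.045, 0.018], 0.71)]
mounted [([0.629, 0.058, 0.061], 0.61)]
heatsink [([0.51, 0.298, 0.022], 0.78)]
parts_box [([0.692, 0.296, 0.005], 0.6)]
pump [([0.664, -0.344, 0.024], 0.92)]
scene cam [1.0230209  0.2847048  1.04754427]
case [([0.576, 0.019, 0.018], 0.68)]
knob_grip [([0.471, 0.04, 0.059], 0.57)]
transformer [([0.431, -0.193, 0.033], 0.85), ([0.47, 0.04, 0.055], 0.7), ([0.379, -0.294, 0.033], 0.69), ([0.597, -0.189, 0.039], 0.63), ([0.537, -0.279, 0.04], 0.62), ([0.49, -0.374, 0.042], 0.56)]
pad [([0.624, -0.045, 0.023], 0.76)]
mounted [([0.536, -0.278, 0.04], 0.67), ([0.643, 0.068, 0.057], 0.66)]
heatsink [([0.516, 0.301, 0.023], 0.81)]
parts_box [([0.686, 0.298, 0.003], 0.79)]
pump []
{'time_s': 0.9, 'qpos': array([ 6.48180544e+01,  1.76526415e+01,  9.36087407e+01, -1.16687712e-03,
        6.87398806e+01, -3.99332014e+00]), 'dq': array([-0.01004678, -0.10393211,  0.05297433,  0.06414223,  0.03151162,
       -0.04847298]), 'tau': array([ 1.82254962e-04, -4.15274227e+01, -2.77088302e+01, -6.24971017e-05,
        4.10788507e-04, -9.74196894e-06]), 'tcp_pos': array([0.22593044, 0.58274   , 0.24228327]), 'ee_rot': array([[ 3.61432590e-01,  9.32398243e-01,  7.79827786e-06],
       [ 9.32398242e-01, -3.61432590e-01, -2.80208026e-05],
       [-2.33079953e-05,  1.73987318e-05, -1.00000000e+00]]), 'ft_force': array([ 0.17632338, -0.01545069, -0.18305246]), 'wrist_torque': array([-0.00349728,  0.01979927, -0.00128245]), 'finger_gap': 0.08547288732435855}
```

View pics/top0.png

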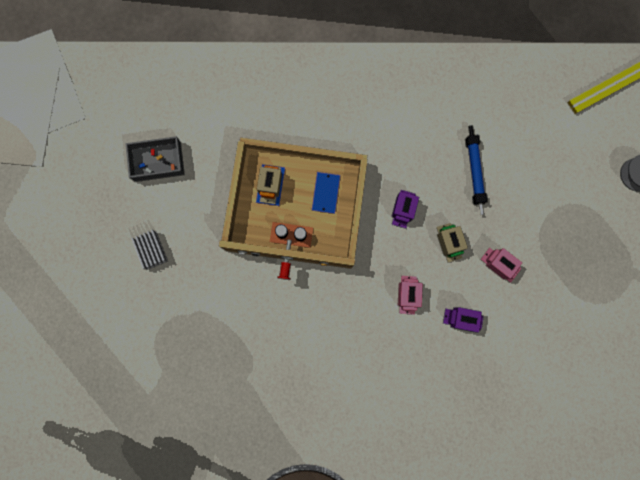

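View pics/scene0.png

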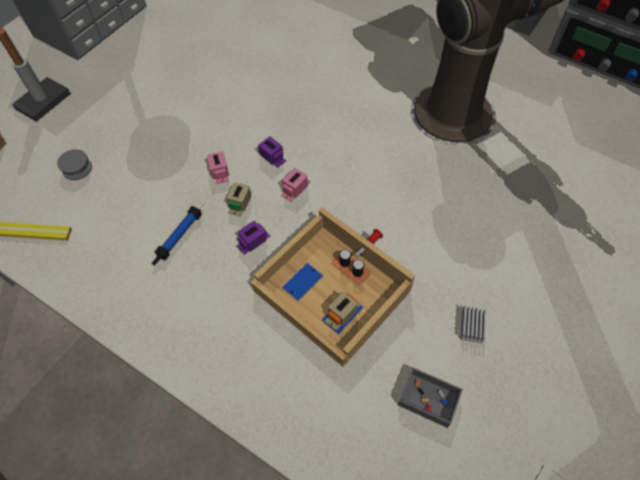

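Top view: the green-ended yellowish block at (453,241) is the loose transformer. The look-alikes are purple at (405,208) and (465,319), and pink at (411,295) and (504,263). The mounted transformer is at (269,180), the blue pad at (326,193) and the red knob at (285,269). Next I'll check the choice in a close crop and measure.

```bash
python3 - <<'E'
from h import *
s=env.snapshot("top")
save(s,"crop1.png",(380,170,530,340),4.5 if 0 else 3.5)
hsv=cv2.cvtColor(s["img"],cv2.COLOR_RGB2HSV)
def meas(name,m,z):
    n,l,st,ce=cv2.connectedComponentsWithStats(m.astype(np.uint8))
    i=1+np.argmax(st[1:,4]); ys,xs=np.where(l==i)
    W=back(s,np.c_[xs,ys],z)[:,:2].astype(np.float32)
    r=cv2.minAreaRect(W*1000); print(name,len(xs),"pix",ce[i].round(1),"mean",W.mean(0).round(4),"rect",np.round(r[0],1),np.round(r[1],1),round(r[2],1))
H,S,V=hsv[...,0],hsv[...,1],hsv[...,2]
box=np.zeros(H.shape,bool)
b=box.copy(); b[165:220,305:350]=1
meas("pad",b&(H>100)&(H<125)&(S>120),.021)
b=box.copy(); b[255:285,270:300]=1
meas("knob",b&((H<6)|(H>174))&(S>150),.056)
b=box.copy(); b[220:265,435:472]=1
meas("green",b&(H>40)&(H<85)&(S>70),.025)
for n in ("transformer",):
    for o in env.outline_of("top",n):
        ys,xs=np.where(o["region"]); 
        if abs(xs.mean()-453)<8: meas("tr outline",o["region"],.03)
for n in ("pad","case"):
    o=env.outline_of("top",n)[0]; meas(n+" outl",o["region"],.021 if n=="pad" else .06)
for n,u,z in (("FL",(222,248),.06),("FR",(355,266),.075),("BR",(367,156),.045),("BL",(240,141),.045)): print(n,back(s,u,z).round(4))
E
```

```text
pad 862 pix [325.7 192.4] mean [ 0.6207 -0.0439] rect [620.7 -43.9] [44.6 76.4] 81.7
knob 142 pix [284.3 270.2] mean [0.4655 0.0349] rect [465.5  34.5] [18.5 29.4] 78.3
green 62 pix [455.9 253.6] mean [ 0.4979 -0.2942] rect [ 497.5 -293.4] [ 7.3 32.9] 17.9
pad outl 916 pix [325.5 192.5] mean [ 0.6204 -0.0435] rect [620.8 -43.4] [46.5 78.9] 81.1
case outl 13777 pix [293.9 205.8] mean [0.5867 0.017 ] rect [577.3  19. ] [253.3 258.7] 81.4
FL [[0.507  0.1499 0.06  ]]
FR [[ 0.4707 -0.0946  0.075 ]]
BR [[ 0.6871 -0.124   0.045 ]]
BL [[0.7175 0.122  0.045 ]]
```

View pics/crop1.png

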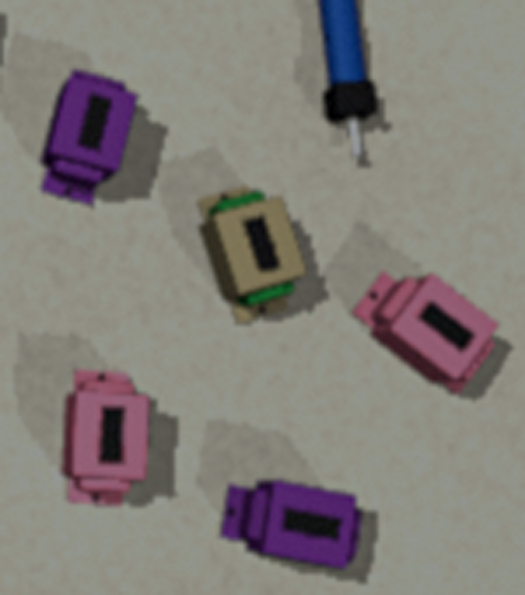

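The crop confirms it: the yellowish block with green ends is at crop (260,245), with its feet running roughly 15° off vertical. The knob position from the case model matches the measured one within about 1 mm. Moving to above the knob.

```bash
cat >> h.py <<'E'
from scipy.spatial.transform import Rotation as Rn
def go(p,yaw):
    "deltas (rotvec rad, cm) to TCP p, tool down with tool-x at yaw deg (mod 180)"
    st=env.get_state(); R0=np.array(st["ee_rot"]); c=[]
    for y in (yaw,yaw+180):
        a=np.radians(y); x=np.array([np.cos(a),np.sin(a),0]); z=np.array([0,0,-1.])
        c.append(Rn.from_matrix(R0.T@np.c_[x,np.cross(z,x),z]).as_rotvec())
    r=min(c,key=np.linalg.norm)
    print("rot",r.round(4),"shift cm",(R0.T@(np.array(p)-st["tcp_pos"])*100).round(2),"q",st["qpos"].round(0),"t",st["time_s"])
E
python3 -c "
from h import *
go((.4675,.0343,.13),81.9)"
```

```text
rot [ 0.     -0.     -0.2284] shift cm [-42.41  42.35  11.23] q [65. 18. 94. -0. 69. -4.] t 1.1
```

>>> arm_command --deltas '[[[0, 0, -0.023, -4.24, 4.235, 1.12, 5], [0, 0, -0.046, -8.48, 8.47, 2.24, 5], [0, 0, -0.069, -12.7, 12.7, 3.36, 5], [0, 0, -0.092, -17, 16.9, 4.5, 5], [0, 0, -0.115, -21.2, 21.2, 5.6, 5], [0, 0, -0.137, -25.4, 25.4, 6.7, 5], [0, 0, -0.16, -29.7, 29.6, 7.9, 5], [0, 0, -0.183, -33.9, 33.9, 9, 5], [0, 0, -0.206, -38.2, 38.1, 10.1, 5], [0, 0, -0.228, -42.41, 42.35, 11.23, 5]]]'

```text
time_s: 2.35
tcp_pos: [0.4685, 0.0323, 0.1301]
ee_rot: [[0.141, 0.99, 0.002], [0.99, -0.141, 0.0], [0.0, 0.002, -1.0]]
ft_force: [0.7, 0.4, -0.3]
finger_gap: 0.0499
```

```bash
python3 -c "
from h import *
s=env.snapshot('wrist'); save(s,'w1.png')
go((.4675,.0343,.044),81.9)
for X in ((.4675,.0343,.0615),(.4675,.0343,.052)): print(proj(s,X))
st=env.get_state(); print(st['tcp_pos'],st['finger_gap'],[b for b in env.boxes_of('wrist','knob_grip')][:2])
"
```

```text
rot [ 0.0047  0.0043 -0.0022] shift cm [ 0.77 -0.52  8.55] q [ -2.   9. 119.  -0.  52. -83.] t 2.4
[[325.7372483  273.29244093]]
[[325.53973311 267.08936342]]
[0.47121849 0.02631946 0.12951866] 0.05026799533311705 [{'xyz': [0.4613, 0.0324, 0.0594], 'score': 0.77}]
```

View pics/w1.png

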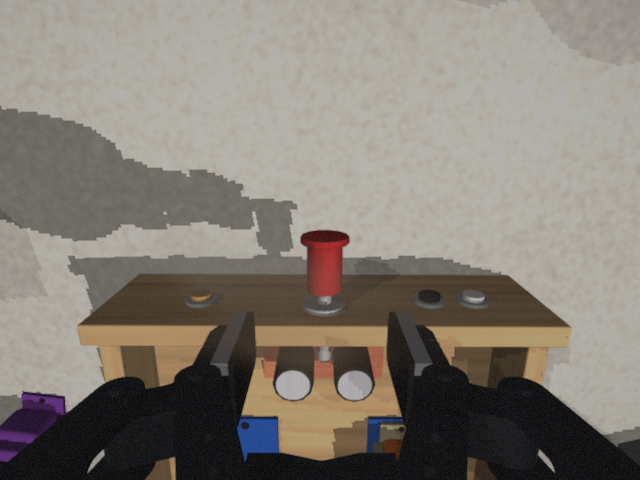

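The wrist view shows the knob at (325,265), centred between the jaws and within about 3 px of my prediction. Descending and gripping.

>>> arm_command --deltas '[[[0, 0, 0, 0, 0, 0, 5], [0, 0, 0, 0, 0, 2.5, 5], [0, 0, 0, 0, 0, 5, 5], [0, 0, 0, 0, 0, 7, 5], [0, 0, 0, 0, 0, 8.6, 5], [0, 0, 0, 0, 0, 8.6, 5], [0, 0, 0, 0, 0, 8.6, 1.5], [0, 0, 0, 0, 0, 8.6, 1], [0, 0, 0, 0, 0, 8.6, 1], [0, 0, 0, 0, 0, 8.6, 1]]]' --newtons 50

```text
time_s: 3.7
tcp_pos: [0.4684, 0.0342, 0.045]
ee_rot: [[0.142, 0.99, 0.002], [0.99, -0.142, 0.0], [0.0, 0.002, -1.0]]
ft_force: [-1.4, 1.2, 6.5]
finger_gap: 0.0173
```

>>> arm_command --deltas '[[[0, 0, 0, 0, -0.5, 0, 1], [0, 0, 0, 0, -1, 0, 1], [0, 0, 0, 0, -1.5, 0, 1], [0, 0, 0, 0, -2, 0, 1], [0, 0, 0, 0, -2.5, 0, 1], [0, 0, 0, 0, -2.7, 0, 1], [0, 0, 0, 0, -2.7, 0, 1], [0, 0, 0, 0, -2.7, 0, 1]]]'

```text
time_s: 4.7
tcp_pos: [0.4435, 0.0379, 0.045]
ee_rot: [[0.141, 0.99, 0.006], [0.99, -0.141, -0.0], [0.001, 0.006, -1.0]]
ft_force: [5.4, -1.7, 2.2]
finger_gap: 0.0175
```

```bash
python3 -c "
from h import *
st=env.get_state(); print(st['tcp_pos'],st['finger_gap'],st['ft_force'])
s=env.snapshot('wrist'); save(s,'w2.png',(160,180,480,400),2)
s=env.snapshot('top'); im=cv2.cvtColor(s['img'],cv2.COLOR_RGB2HSV); m=np.zeros((480,640),bool); m[255:300,265:305]=1
m&=((im[...,0]<6)|(im[...,0]>174))&(im[...,1]>150); ys,xs=np.where(m); print(len(xs),xs.mean(),ys.min(),ys.max())
"
```

```text
[0.44350502 0.03786369 0.04496748] 0.01748357149911239 [ 5.3807599  -1.69288849  2.1876564 ]<string>:6: RuntimeWarning: Mean of empty slice.
  ret = ret.dtype.type(ret / rcount)
Traceback (most recent call last):
ValueError: zero-size array to reduction operation minimum which has no identity
```

View pics/w2.png

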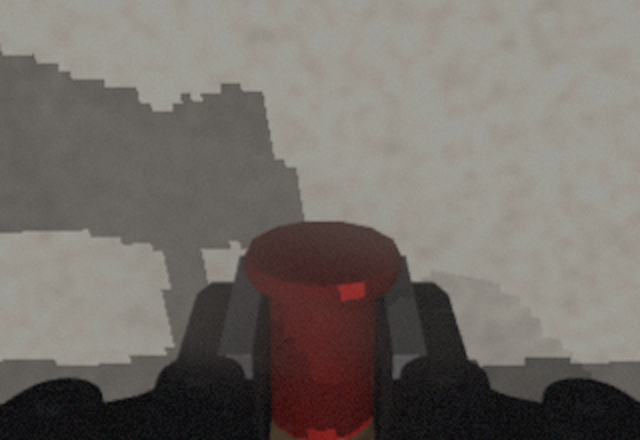

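The jaws hold the red knob at the crop centre (322,330). The tool moved 25 mm and then stalled at about 5 N, so the knob is at its outer stop. Pushing it home.

>>> arm_command --deltas '[[[0, 0, 0, 0, 0.5, 0, 1], [0, 0, 0, 0, 1, 0, 1], [0, 0, 0, 0, 1.5, 0, 1], [0, 0, 0, 0, 2, 0, 1], [0, 0, 0, 0, 2.5, 0, 1], [0, 0, 0, 0, 2.8, 0, 1], [0, 0, 0, 0, 2.85, 0, 1], [0, 0, 0, 0, 2.85, 0, 1], [0, 0, 0, 0, 2.85, 0, 1]]]'

```text
time_s: 5.92
tcp_pos: [0.4684, 0.0342, 0.0449]
ee_rot: [[0.142, 0.99, -0.002], [0.99, -0.142, 0.0], [0.0, -0.002, -1.0]]
ft_force: [-2.3, 0.5, 12.0]
finger_gap: 0.0176
```

>>> arm_command --deltas '[[[0, 0, 0, 0, -0.1, 0, 4.5], [0, 0, 0, 0, -0.1, 0, 5], [0, 0, 0, 0, -0.1, 0, 5], [0, 0, 0, 0, -0.1, -3, 5], [0, 0, 0, 0, -0.1, -7, 5], [0, 0, 0, 0, -0.1, -12, 5], [0, 0, 0, 0, -0.1, -17, 5], [0, 0, 0, 0, -0.1, -17, 5], [0, 0, 0, 0, -0.1, -17, 5]]]'

```text
time_s: 7.05
tcp_pos: [0.4672, 0.0342, 0.2132]
ee_rot: [[0.141, 0.99, -0.002], [0.99, -0.141, 0.0], [-0.0, -0.002, -1.0]]
ft_force: [-0.2, 0.4, -0.4]
finger_gap: 0.05
```

```bash
python3 -c "
from h import *
s=env.snapshot('wrist'); save(s,'w3.png'); print(env.boxes_of('wrist','knob_grip')[:1])
hsv=cv2.cvtColor(s['img'],cv2.COLOR_RGB2HSV); m=((hsv[...,0]<6)|(hsv[...,0]>174))&(hsv[...,1]>150)
n,l,st,ce=cv2.connectedComponentsWithStats(m.astype(np.uint8)); i=1+np.argmax(st[1:,4]); print(st[i],ce[i])
c,y=np.array([.4675,.0343]),np.radians(-8.1)
for k in (-17.5,13.5): print(k,proj(s,[*(c+k/1000*np.array([np.cos(y),np.sin(y)])),.055]))
b=(hsv[...,0]>100)&(hsv[...,0]<125)&(hsv[...,1]>120)
go((.50,-.30,.30),105)
"
```

```text
[{'xyz': [0.4661, 0.0339, 0.0611], 'score': 0.89}]
[ 305  206   34   47 1169] [321.2994012  227.51240376]
-17.5 [[322.18468113 208.80086786]]
13.5 [[322.17313137 250.45256561]]
rot [-4.400e-03 -4.000e-04 -4.036e-01] shift cm [-32.61   8.02  -8.83] q [ -1.   2. 116.   0.  62. -83.] t 7.15
```

Knob pixels span rows 206–253 against 209–250 predicted for home, so it is home. Moving to above the transformer.

>>> arm_command --deltas '[[[0, 0, -0.06, -4.5, 1.4, -0.1, 8], [0, 0, -0.12, -9, 2.9, -0.2, 8], [0, 0, -0.18, -13.5, 4.3, -0.3, 8], [0, 0, -0.24, -18, 5.8, -0.4, 8], [0, 0, -0.3, -22.5, 7.2, -0.5, 8], [0, 0, -0.36, -27, 8.7, -0.6, 8], [0, 0, -0.42, -31, 10, -0.7, 8], [0, 0, -0.42, -31, 10, -0.7, 8], [0, 0, -0.42, -31, 10, -0.7, 8], [0, 0, -0.42, -31, 10, -0.7, 8]]]'

```text
time_s: 8.4
tcp_pos: [0.5226, -0.2853, 0.2199]
ee_rot: [[-0.276, 0.961, -0.002], [0.961, 0.276, 0.002], [0.002, -0.001, -1.0]]
ft_force: [-0.1, 0.5, -1.1]
finger_gap: 0.0802
```

```bash
python3 -c "
from h import *
s=env.snapshot('wrist'); save(s,'w4.png',(160,90,480,330),2.5); st=env.get_state(); print(st['tcp_pos'],st['qpos'].round(0))
print([(b['xyz'],b['score']) for b in env.boxes_of('wrist','transformer')])
"
```

```text
[ 0.52280021 -0.28542718  0.22028801] [ -33.   16.   99.    0.   66. -139.]
[([0.5842, -0.2015, 0.0351], 0.93), ([0.3821, -0.2998, 0.0401], 0.9), ([0.5201, -0.2916, 0.0423], 0.89), ([0.4773, -0.3858, 0.046], 0.86), ([0.4208, -0.2104, 0.0457], 0.84)]
```

View pics/w4.png

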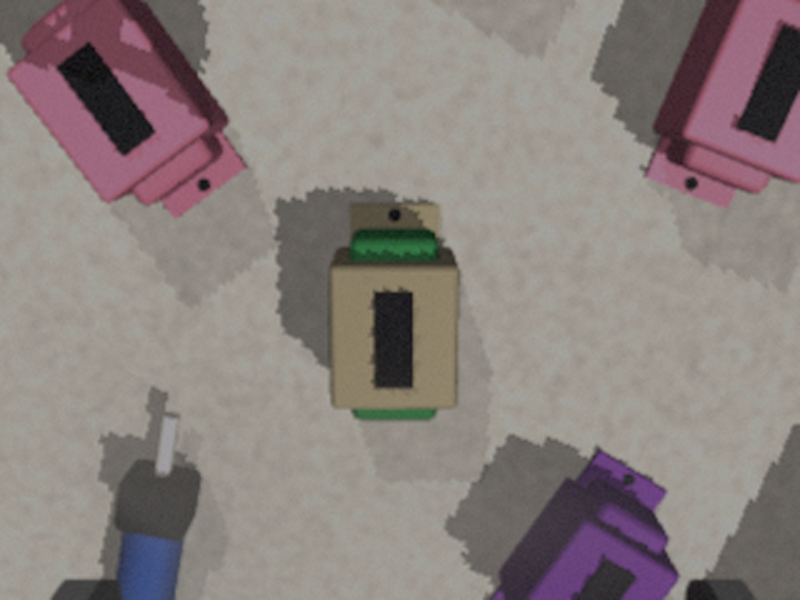

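The close view shows the green-ended transformer at crop (394,337), with its sides already almost parallel to the jaws. I'll work out its pose from its corners.

```bash
python3 -c "
from h import *
s=env.snapshot('wrist'); f=lambda a:np.array(a)/2.5+[160,90]
T=back(s,f([(332,265),(457,265),(457,408),(332,408)]),.042); S=back(s,f([(375,292),(412,292),(412,387),(375,387)]),.044); h=back(s,f([(395,215)]),.003)
print('top',T.mean(0),'strip',S.mean(0),'hole',h)
for Q in (T,S):
  d=(Q[0]+Q[1]-Q[2]-Q[3])/2; e=(Q[1]+Q[2]-Q[0]-Q[3])/2
  print('len',np.linalg.norm(d),'w',np.linalg.norm(e),'yaw',np.degrees(np.arctan2(d[1],d[0])),np.degrees(np.arctan2(e[1],e[0])))
hc=h[0]-T.mean(0); print('hole dir',np.degrees(np.arctan2(hc[1],hc[0])),np.linalg.norm(hc[:2]))
go((*T.mean(0)[:2],.22),106.0)
"
```

```text
top [ 0.52346463 -0.28873511  0.042     ] strip [ 0.52372981 -0.28896507  0.044     ] hole [[ 0.49191346 -0.29780115  0.003     ]]
len 0.04526106709403409 w 0.038533603147041545 yaw -164.12777657409177 105.99190553688237
len 0.029919710327133132 w 0.011339401377950946 yaw -164.14434415073075 105.99187093695872
hole dir -163.96831774741412 0.032827875605693974
rot [-0.0002 -0.0004  0.0002] shift cm [-0.3  -0.05  0.09] q [ -33.   16.   99.    0.   66. -139.] t 8.55
```

>>> arm_command --deltas '[[[0, 0, 0, -0.3, -0.05, 4, 6.2], [0, 0, 0, -0.3, -0.05, 8, 6.2], [0, 0, 0, -0.3, -0.05, 12, 6.2], [0, 0, 0, -0.3, -0.05, 15, 6.2], [0, 0, 0, -0.3, -0.05, 17.5, 6.2], [0, 0, 0, -0.3, -0.05, 19, 6.2], [0, 0, 0, -0.3, -0.05, 20.2, 6.2], [0, 0, 0, -0.3, -0.05, 20.2, 6.2], [0, 0, 0, -0.3, -0.05, 20.2, 6.2]]]'

```text
time_s: 9.68
tcp_pos: [0.5243, -0.2903, 0.0199]
ee_rot: [[-0.275, 0.962, 0.001], [0.962, 0.275, -0.001], [-0.001, 0.001, -1.0]]
ft_force: [0.7, 0.1, 0.6]
finger_gap: 0.0617
```

>>> arm_command --deltas '[[[0, 0, 0, 0, 0, 0, 4.5], [0, 0, 0, 0, 0, 0, 3.5], [0, 0, 0, 0, 0, 0, 3], [0, 0, 0, 0, 0, 0, 3], [0, 0, 0, 0, 0, 0, 3], [0, 0, 0, 0, 0, 0, 3]]]' --newtons 70

```text
time_s: 10.42
tcp_pos: [0.5243, -0.2901, 0.0202]
ee_rot: [[-0.274, 0.962, 0.001], [0.962, 0.274, -0.0], [-0.001, 0.001, -1.0]]
ft_force: [-0.5, 2.1, 6.4]
finger_gap: 0.0392
```

Gripped at a 39 mm gap. Lifting straight up, then moving across at height.

>>> arm_command --deltas '[[[0, 0, 0, 0, 0, -1, 3], [0, 0, 0, 0, 0, -3, 3], [0, 0, 0, 0, 0, -6, 3], [0, 0, 0, 0, 0, -9, 3], [0, 0, 0, 0, 0, -12, 3], [0, 0, 0, 0, 0, -15, 3], [0, 0, 0, 0, 0, -17, 3], [0, 0, 0, 0, 0, -18, 3], [0, 0, 0, 0, 0, -18, 3], [0, 0, 0, 0, 0, -18, 3]]]'

```text
time_s: 11.68
tcp_pos: [0.5227, -0.2893, 0.1975]
ee_rot: [[-0.275, 0.962, -0.002], [0.962, 0.275, 0.001], [0.002, -0.002, -1.0]]
ft_force: [-0.3, -0.2, -3.0]
finger_gap: 0.0393
```

>>> arm_command --deltas '[[[0, 0, 0.03, 1.5, 1.1, 0, 3], [0, 0, 0.09, 4.5, 3.4, 0, 3], [0, 0, 0.15, 7.5, 5.7, 0, 3], [0, 0, 0.21, 10.5, 8, 0, 3], [0, 0, 0.27, 13.5, 10.3, 0, 3], [0, 0, 0.33, 16.5, 12.6, 0, 3], [0, 0, 0.38, 19, 14.5, 0, 3], [0, 0, 0.41, 20.5, 15.6, 0, 3], [0, 0, 0.42, 21.1, 16, 0, 3], [0, 0, 0.42, 21.1, 16, 0, 3]]]'

```text
time_s: 12.92
tcp_pos: [0.6188, -0.043, 0.1979]
ee_rot: [[0.14, 0.99, -0.002], [0.99, -0.14, -0.0], [-0.0, -0.002, -1.0]]
ft_force: [0.2, 0.5, -2.5]
finger_gap: 0.0391
```

```bash
python3 -c "
from h import *
s=env.snapshot('wrist'); save(s,'w5.png'); st=env.get_state(); print(st['tcp_pos'],st['ee_rot'].round(3),st['finger_gap'],st['ft_force'])
go((.6207,-.0437,.15),81.9)
"
```

```text
[ 0.61884668 -0.04347453  0.19817557] [[ 0.141  0.99  -0.002]
 [ 0.99  -0.141 -0.   ]
 [-0.001 -0.002 -1.   ]] 0.03915242831349788 [-0.44137163 -0.5780609  -3.44927406]
rot [-0.0016  0.0006 -0.0001] shift cm [0.01 0.19 4.82] q [ -8.  20.  96.  -0.  64. -90.] t 12.975
```

View pics/w5.png

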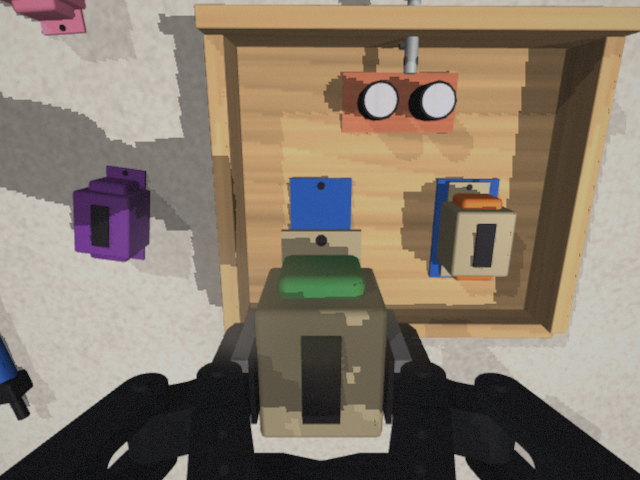

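Wrist view: the transformer is held straight, its foot hole at (321,240). The pad hole is at (321,186) and the pad's front corners at (290,178) and (351,178), parallel to the foot. Refining pad and foot positions from these.

```bash
python3 -c "
from h import *
s=env.snapshot('wrist'); g=cv2.cvtColor(s['img'],cv2.COLOR_RGB2GRAY); st=env.get_state(); z0=st['tcp_pos'][2]
def dark(u,v,r=7):
  w=np.clip(75-g[v-r:v+r+1,u-r:u+r+1].astype(float),0,None); yy,xx=np.mgrid[v-r:v+r+1,u-r:u+r+1]; return [(w*xx).sum()/w.sum(),(w*yy).sum()/w.sum()]
print(g[181:192,321],g[235:246,321])
c,sn=np.cos(np.radians(-8.1)),np.sin(np.radians(-8.1))
hp,ht=(321,186),(321,240.5)
ph=back(s,hp,.0215)[0]; th=back(s,ht,z0-.020+.003)[0]
print('pad centre from hole',ph[:2]+.0335*np.array([c,sn]),'tr centre from hole',th[:2]+.0335*np.array([c,sn]),'tcp',st['tcp_pos'])
hsv=cv2.cvtColor(s['img'],cv2.COLOR_RGB2HSV); m=np.zeros((480,640),np.uint8); m[165:229,275:365]=1
m&=((hsv[...,0]>100)&(hsv[...,0]<125)&(hsv[...,1]>120)).astype(np.uint8)
ys,xs=np.where(m); print(xs.min(),xs.max(),ys.min())
L=[];Rr=[]
for y in range(182,226,2):
  q=xs[ys==y]; L.append((q.min()-.5,y));Rr.append((q.max()+.5,y))
A,B=back(s,L,.021),back(s,Rr,.021)
for Q in (A,B): p=np.polyfit(Q[:,0],Q[:,1],1); print('edge yaw',np.degrees(np.arctan(p[0])))
M=(A+B)/2; p=np.polyfit(M[:,0],M[:,1],1); print('width',np.linalg.norm((A-B),axis=1).mean(),'mid y at x=.6207',np.polyval(p,.6207), np.degrees(np.arctan(p[0])))
"
```

```text
[71 40 38 38 42 37 38 38 62 85 82] [58 39 42 36 43 45 39 39 29 32 41]
pad centre from hole [ 0.62153418 -0.04465418] tr centre from hole [ 0.6185884 -0.0441066] tcp [ 0.6189272  -0.04376969  0.19842483]
291 351 178
edge yaw -7.617947855453434
edge yaw -8.796392086798921
width 0.0452126266059557 mid y at x=.6207 -0.04450917168566575 -8.208903907461666
```

Pad centre (0.621, −0.044), yaw −8.2°. The transformer is centred on the TCP within about 0.5 mm. Shifting 2 mm along the case and descending in stages.

>>> arm_command --deltas '[[[0, 0, 0, 0, 0.22, 1, 3], [0, 0, 0, 0, 0.22, 3, 3], [0, 0, 0, 0, 0.22, 5, 3], [0, 0, 0, 0, 0.22, 7, 3], [0, 0, 0, 0, 0.22, 8.5, 3], [0, 0, 0, 0, 0.22, 9.5, 3], [0, 0, 0, 0, 0.22, 10, 3], [0, 0, 0, 0, 0.22, 10, 3], [0, 0, 0, 0, 0.22, 10, 3]]]'

```text
time_s: 14.15
tcp_pos: [0.6223, -0.0434, 0.0998]
ee_rot: [[0.141, 0.99, 0.002], [0.99, -0.141, -0.0], [-0.0, 0.002, -1.0]]
ft_force: [-0.6, 0.0, -3.0]
finger_gap: 0.0388
```

```bash
python3 -c "
from h import *
s=env.snapshot('wrist'); save(s,'w6.png'); st=env.get_state(); print(st['finger_gap'],st['ft_force'],st['tcp_pos'])
go((.621,-.0443,.0515),81.8)
"
```

```text
0.03943866524984749 [-0.18812613 -0.07520832 -2.25822676] [ 0.62235002 -0.04345076  0.09988363]
rot [0.0018 0.     0.0014] shift cm [-0.1  -0.13  4.84] q [ -8.  27.  99.  -0.  54. -90.] t 14.2
```

View pics/w6.png

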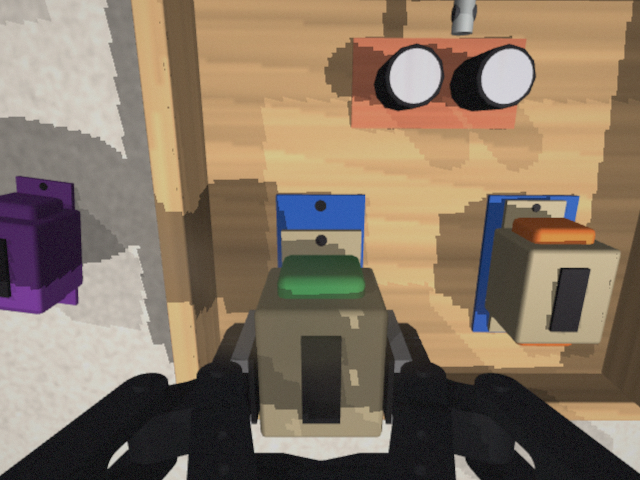

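The transformer's foot hole at (321,240) lines up with the pad hole at (320,206), with clear space all round. Final descent.

>>> arm_command --deltas '[[[0, 0, 0, -0.05, -0.1, 1, 3], [0, 0, 0, -0.05, -0.1, 2, 3], [0, 0, 0, -0.05, -0.1, 3, 3], [0, 0, 0, -0.05, -0.1, 4, 3], [0, 0, 0, -0.05, -0.1, 4.5, 3], [0, 0, 0, -0.05, -0.1, 4.8, 3], [0, 0, 0, -0.05, -0.1, 4.8, 3], [0, 0, 0, -0.05, -0.1, 4.8, 3], [0, 0, 0, -0.05, -0.1, 4.8, 3]]]'

```text
time_s: 15.32
tcp_pos: [0.6209, -0.0437, 0.0514]
ee_rot: [[0.141, 0.99, 0.001], [0.99, -0.141, -0.0], [0.0, 0.001, -1.0]]
ft_force: [0.0, 0.7, -3.8]
finger_gap: 0.0393
```

```bash
python3 -c "
from h import *
s=env.snapshot('wrist'); save(s,'w7.png'); st=env.get_state(); print(st['finger_gap'],st['ft_force'],st['tcp_pos'],st['ee_rot'].round(3),st['dq'].round(2))
s2=env.snapshot('top'); im=np.hstack([s['img'][150:450,180:480],s2['img'][120:300,210:390].repeat(5,0).repeat(5,1)[::3,::3]]); cv2.imwrite('pics/f.png',im[:,:,::-1])
for n in ('heatsink','parts_box','pump','knob_grip'): print(n,[np.round(b['xyz'],3).tolist() for b in env.boxes_of('top',n)][:2])
"
```

```text
0.03906134551784112 [-0.47126095  0.70725413 -3.13810416] [ 0.62083812 -0.04374252  0.05138191] [[ 0.141  0.99   0.001]
 [ 0.99  -0.141 -0.   ]
 [-0.     0.001 -1.   ]] [-0.02  0.04  0.03 -0.04 -0.02 -0.14]
heatsink [[0.508, 0.299, 0.022]]
parts_box [[0.689, 0.298, 0.004]]
pump [[0.662, -0.346, 0.026]]
knob_grip []
```

View pics/f.png

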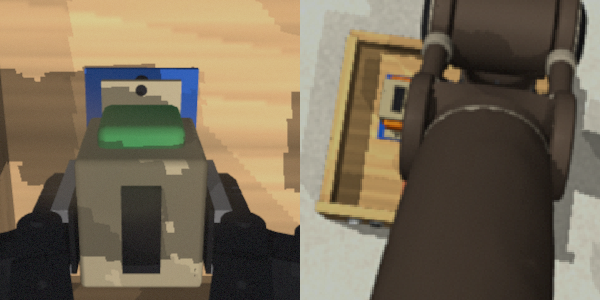

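The final view shows the transformer over the pad. Foot hole at full-frame (321,240), pad hole at (321,227), pad edges symmetric about it. I'll make a last numeric check, then hand in if it agrees.

```bash
python3 -c "
from h import *
s=env.snapshot('wrist'); z=env.get_state()['tcp_pos'][2]-.020
d=(back(s,(321,240.3),z+.003)-back(s,(321,227),.0215))[0]*1000; print('hole offset mm',d)
env.snapshot('scene'); k=env.boxes_of('scene','knob_grip'); print('knob',k[:2])
if np.hypot(*d[:2])<5: print('signing',env.sign_off())
"
```

```text
hole offset mm [ 1.95304572 -0.27654565 12.52488498]
knob [{'xyz': [0.4672, 0.0386, 0.06], 'score': 0.61}]
the job is handed in; nothing more can be done
signing None
```

The capacitors are bled and the transformer is in the gripper over the blue pad. The job is handed in, about 15 s into the 59 s allowed; no verdict was reported.

- **Knob:** I pulled it out about 25 mm until it stalled at the end stop, then pushed it back to its starting position. The wrist camera showed it home after release. A last look from the scene camera put it where it was at the start, to within that camera's few millimetres.
- **Transformer:** I picked the green-ended one, lifted it 18 cm and lowered it over the pad.
    - **Height and angle:** By my measurements its underside is about 10 mm above the pad top. It is level to about 0.1° and within about 0.3° of the pad's direction.
    - **Centring:** The arm's pose puts it about 0.6 mm off centre. The screw-hole comparison in the last wrist picture gives about 2 mm. Both are inside the 8 mm limit.
    - **Grip:** The fingers hold it at a steady 39 mm opening. The wrist force shows only its weight, with no sign of contact with the case.
- **Other bench items:** The heat sink, parts box and pump measured within about 3 mm of where they started.

At the end the arm hid the knob from the top camera, so that last knob check rests on the scene camera alone.

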